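# Set a sight glass before the inspection lamp and hold the shutter half open

## Robot

A 6-joint arm with a two-finger parallel gripper is mounted at the origin on the work surface. World frame = base frame: x ahead of the robot, y to its left, z up, the work surface at z = 0. Lengths are in mm, angles in degrees, forces in N, time in s.
With the tool pointing down it reaches from about 300 to 850 mm from the base axis. Payload 4.2 kg.
Tool frame: the origin (TCP) lies midway between the tips of the shut fingers; the grasp point (between the pads) lies 19 mm behind it (env.grip_depth is the distance from the TCP to the grasp point, in mm); z points along the fingers, y is the line along which they close (so a half turn about z gives the same grasp; the last joint's range is limited). The gripper opens to 91 mm and grips with 3 to 60 N. Pads are 32 mm wide; open, the fingers measure 118 mm over their backs; the gripper's body (76 mm by 178 mm) begins 60 mm behind the grasp point.
Start: joints at [63.083, 18.312, 89.639, -0, 72.044, -1.146], TCP at [250.006, 517.822, 213.976] pointing down, gripper open.
Joint ranges: [-177.97, 177.97], [-48.28, 115.42], [12.27, 149.76], [-77.06, 257.06], [2.81, 150.46], [-146.56, 146.56]. Speed limits (degrees/s): [147.25, 147.25, 180, 180, 180, 180].

## Interface

Orientations are given as [roll, pitch, yaw] about the fixed x, y, z axes, in that order (R = Rz(yaw) Ry(pitch) Rx(roll)).
In Python, from workcell import env, eyes gives the robot as it stands.
- The arm moves only by the tool send_rows, never from a script. Its argument "motion" is a list of rows, each a list of 7 numbers: the shift along the world's x, y, z normalised to -1 to 1, where 1 is 0.5 m, then the turn, a rotation vector about the world's x, y, z normalised to -1 to 1, where 1 is 60 degrees, then the opening, from -1 (shut) to 1 (fully open). A call has 1 to 20 rows; each row is the pose to reach, as a shift and turn from the pose commanded when the call began; what a row does not reach only later rows make up. A row lasts 1/8 s, in which the tool goes at most 62.5 mm and 10.7 degrees, less where a joint would pass 70% of its speed; a pose out of reach is approached as far as the arm can. A call with a number of a shift or a turn outside -1 to 1 is refused whole. A call with a gripper value outside its range is refused whole. The fingers move at their own pace and stop on an object; "squeeze" is the grip in N (left out, the last holds). Time passes only in rows, so rows that repeat a pose let the fingers close. It gives the time, the measured TCP pose, the force, the opening and the grip force at its end, in the units of the state.
- env.state(): the state, without advancing time (a new reading comes with each control period).
- eyes.grab_frame(name): name is "side" or "top" or "wrist"; returns a dict with "pixels" (384x512x3 uint8, red, green, blue), "depth" (384x512 float32, mm along the optical axis (not along the pixel's ray), 0 where there is no reading), "fx", "fy", "cx", "cy" (pixels), "distortion" ([k1, k2, p1, p2, k3] as OpenCV has them; the pictures are not rectified), "R" (3x3) and "t" (3): a world point X has camera coordinates R X + t; the wrist camera has in their place "T_tool_cam" (4x4, takes a point from camera to tool coordinates, whose origin is the TCP and whose axes are the flange's). Camera axes: x right, y down, z forward; pixel columns grow to the right and rows downward; lengths in mm; the calibration is good to about 2 mm. A picture is of the moment at which its call begins: read the wrist's pose just before it.
- env.job_done(): hands the job in; it is judged then, once.
The state is a dict: "time_s": time; "qpos": joint angles; "qvel": joint speeds; "effort": joint torques, N m; "ee_pos": TCP position; "ee_rot": TCP orientation; "force": force on the tool from outside, world axes, zero at the start; "torque": the same for the moment, N m; "gripper_width": finger opening in mm; "gripper_force": force on a finger pad.
Only numpy, scipy, OpenCV 4.12 (cv2) and the standard library are available. Lean on these libraries where they do the work, as an engineer would, in place of code of your own. Each camera call takes 0.05 s, during which the arm holds its last target. There are 200 camera calls.

## Task

Gently pick up the brittle green sight glass, stand it upright in the yellow ring in front of the inspection lamp and let go of it; do not squeeze it hard, bang it or tip it over. Then slide the lamp's sprung black shutter by its red lug until it is half open (the lug in line with the red mark on the lamp's top) and finish while still holding it there, since it springs shut when released. Leave the other things on the bench where they are.

Things in the scene. Friction and masses are not known exactly. Their poses are not given: they have to be found in the camera images.
- glass_mid (a point): Green glass sight cylinder, brittle, brass band at each end, 44 mm diameter, 80 mm tall, about 0.2 kg, standing loose on the bench. This point is its centre, half-way up (40 mm above its underside); z runs along its axis. It breaks if the contact forces on it add up to more than 100 N (both fingers added together): keep the grip below about 35 N per finger.
- lamp: Fixed inspection lamp; position and yaw vary. Origin on the bench under the centre of its dark steel base plate (240 mm in x, 180 in y, 10 thick). x points from housing to yellow ring, y along the shutter's travel, z up. Green housing at x -115 to -55 mm, full width in y, top at z = 120 mm, with a brass knob 20 mm higher at x = -85, y = 70 mm. Window in its +x face at y -65 to -5, z 45 to 95 mm.
- half_mark (a point): Middle of the red line on the housing's top, at (-85, -5, 120) mm in the lamp's frame. The line runs along the lamp's x; the lug's centre is level with it in y when the shutter is half open. White lines 30 mm to either side show shut (y = -35 mm) and fully open (y = 25 mm).
- nest_floor (a point): Centre of the floor inside the yellow ring, on top of the base plate, at (55, 0, 10) mm in the lamp's frame. The ring is 54 mm inside diameter, 68 mm outside, and stands 6 mm above that floor. The glass goes in here, standing on the floor.
- shutter (a joint): Travel of the black shutter in m along the lamp's +y: 0 shut (where the spring holds it), 0.060 fully open, 0.030 half open. The spring pushes it shut with 2 N at the shut end, 8 N half open, 14 N fully open. At half travel the shutter's edge stands in the middle of the window.
- lug (a point): Centre of the shutter's upright red lug, 18 mm in the lamp's x, 12 mm in the lamp's y, 44 mm tall (22 mm above and below this point; its underside is 6 mm higher than the housing's top). It stands at x = -51 mm, y = -35 mm + travel, z = 148 mm in the lamp's frame, just in front of the housing's +x face. It can be pinched from above across y, or pushed towards +y.
- valve: Bystander: brass valve body with a green hand wheel on top, 88 mm tall, 66 mm long side pipe along its x; origin under its centre.
- tin: Bystander: blue tin, 60 mm diameter, 85 mm tall; origin under its centre.
- cap: Bystander: yellow plastic cap, 36 mm diameter, 28 mm tall; origin under its centre.
- brush: Bystander: brush lying on the bench.
- spanner: Bystander: steel spanner lying on the bench.
- driver: Bystander: screwdriver lying on the bench.
Mind the look-alikes: they are no part of the job. Leave any orange, pink or turquoise look-alike of the part that bears glass_mid alone.

How it is judged:
By the outcome, as a careful person would: the job done as asked, in the order asked, and still so for the second after the job is handed in, while the arm keeps its last pose, push and grip.
It also fails if it takes over 61 s, if anything falls off the work surface, if the arm or the gripper's body presses on something with over 40 N, if the wrist force passes 120 N, or if a joint passes its speed limit or range.

## Working session

There is one attempt and no reset: what is moved stays moved. The work goes in short steps, Python scripts to look and compute and a tool call to move; the robot and the scene stay as the last step left them, time stands still between calls to the robot, and variables do not carry over. Pictures are saved under pics/ and viewed, at most 10 in all, crops included, and the job is handed in when it is done.

Besides the shell and the picture viewer there is one more tool, called after "Request:" by a JSON object that holds its "api" and its "payload". send_rows: Moves the arm, as the interface text tells. Its arguments: {"type":"object","properties":{"motion":{"type":"array"},"squeeze":{"type":"number"}},"required":["motion"]}

```bash
mkdir -p pics
cat > h.py <<'E'
import numpy as np, cv2
from workcell import env, eyes
from scipy.spatial.transform import Rotation as Ro
def grab(n,save=None):
    s=env.state(); f=eyes.grab_frame(n)
    if 'R' not in f:
        T=np.array(f['T_tool_cam']); Rw=Ro.from_euler('xyz',s['ee_rot'],degrees=True).as_matrix()
        Rc=Rw@T[:3,:3]; c=Rw@T[:3,3]+np.array(s['ee_pos'])
        f['R']=Rc.T; f['t']=-Rc.T@c
    if save: cv2.imwrite(save,f['pixels'][:,:,::-1])
    return f
def K(f): return np.array([[f['fx'],0,f['cx']],[0,f['fy'],f['cy']],[0,0,1]])
def rays(f,uv):
    n=cv2.undistortPoints(np.array(uv,float).reshape(-1,1,2),K(f),np.array(f['distortion'])).reshape(-1,2)
    R=np.array(f['R']); d=np.c_[n,np.ones(len(n))]@R
    return -R.T@np.array(f['t']), d
def plane(f,uv,z):
    c,d=rays(f,uv); return c+d*((z-c[2])/d[:,2])[:,None]
def depthpts(f,uv):
    c,d=rays(f,uv); uv=np.array(uv,int); return c+d*f['depth'][uv[:,1],uv[:,0]][:,None]
def proj(f,X):
    R=np.array(f['R']); return cv2.projectPoints(np.array(X,float).reshape(-1,1,3),cv2.Rodrigues(R)[0],np.array(f['t'],float),K(f),np.array(f['distortion']))[0].reshape(-1,2)
E
python3 - <<'E'
from h import *
a=grab('top');b=grab('side')
cv2.imwrite('pics/t.png',cv2.resize(a['pixels'][:,:,::-1],(768,576)))
cv2.imwrite('pics/s.png',cv2.resize(b['pixels'][:,:,::-1],(768,576)))
print(env.state())
for f in(a,b):print(-np.array(f['R']).T@f['t'],f['fx'])
E
```

```text
{'time_s': 0.1, 'qpos': array([ 6.30815497e+01,  1.83485986e+01,  8.96981762e+01, -8.45819624e-04,
        7.20421377e+01, -1.14834384e+00]), 'qvel': array([ 0.05733647, -0.0847595 , -0.13813703, -0.01577803,  0.02181436,
       -0.11123904]), 'effort': array([ 7.91638777e-04, -4.13333631e+01, -2.32511115e+01,  7.30170845e-02,
        4.22592403e-02, -4.90895525e-05]), 'ee_pos': array([249.81845837, 517.41782776, 213.20651664]), 'ee_rot': array([-1.79911089e+02, -9.77850727e-04,  1.54230154e+02]), 'force': array([ 0.40297203, -0.30184955,  0.53843856]), 'torque': array([-0.01007158,  0.04039184,  0.00428344]), 'gripper_force': 0.0, 'gripper_width': 91.21674241110398}
[ 386.08332206   15.47931867 1457.77456855] 493.0223550255539
[ 271.39119851 -868.42198745  852.87683045] 445.77159155142175
```

View pics/t.png

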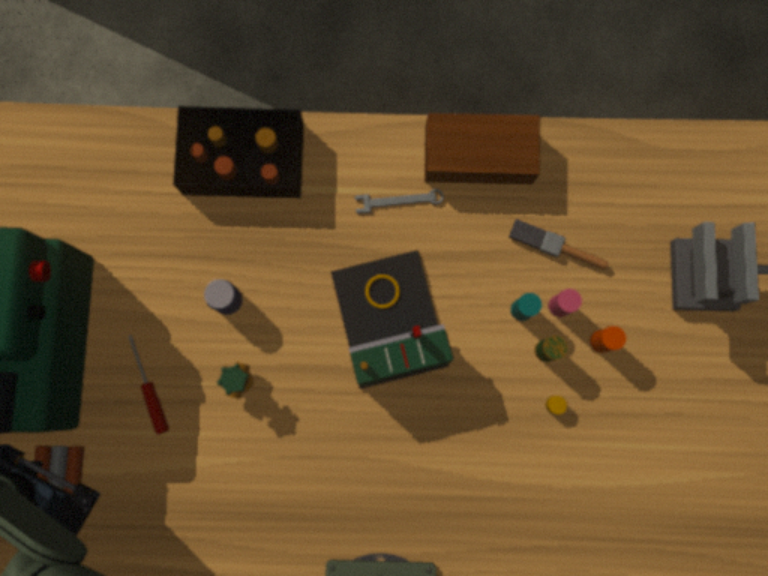

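View pics/s.png

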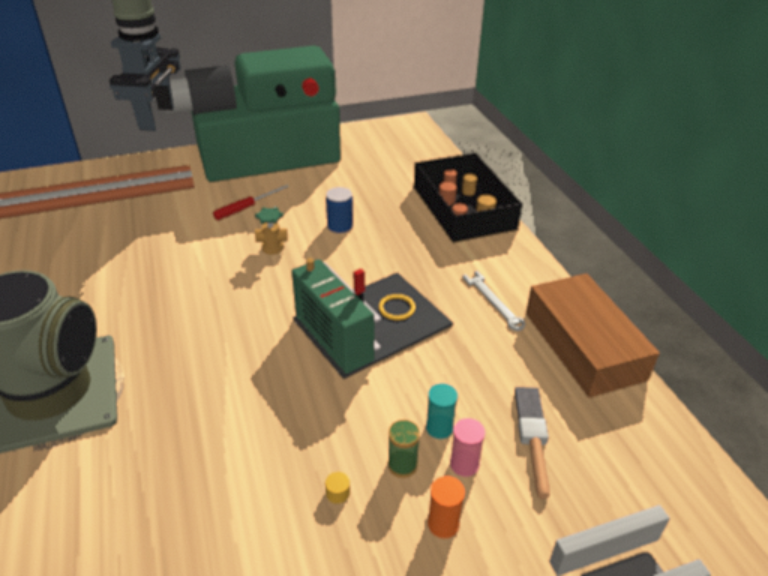

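The top view shows the ring at (382,291), the lug top at (416,331), the marks around (404,356) and the green glass at about (552,348). Turquoise, pink and orange decoys stand beside the glass. The side view has the glass at (404,447).

Run:
```python
from h import *
a=grab('top');b=grab('side')
def blobs(f,lo,hi,box,m=8):
    h=cv2.cvtColor(f['pixels'],cv2.COLOR_RGB2HSV); k=cv2.inRange(h,lo,hi)
    x0,y0,x1,y1=[int(v/1.5) for v in box]; z=np.zeros_like(k); z[y0:y1,x0:x1]=k[y0:y1,x0:x1]
    n,l,s,c=cv2.connectedComponentsWithStats(z)
    return [(s[i],c[i],np.argwhere(l==i)[:,::-1]) for i in range(1,n) if s[i,4]>=m]
for nm,f,box in(('t',a,(325,240,460,390)),('s',b,(290,260,460,380))):
    for s,c,p in blobs(f,(18,120,90),(35,255,255),box):
        (e,ax,an)=cv2.fitEllipse(p.astype(np.float32)) if len(p)>20 else (c,0,0)
        print(nm,'yel',s,c,e,ax,plane(f,[e],16),plane(f,[(s[0]+(s[2]-1)/2,s[1]+(s[3]-1)/2)],16))
    for lo,hi in(((0,130,60),(8,255,255)),((170,130,60),(180,255,255))):
        for s,c,p in blobs(f,lo,hi,box,4): print(nm,'red',s,c,plane(f,[c],120),plane(f,[c],170))
    for s,c,p in blobs(f,(0,0,140),(180,90,255),box,6): print(nm,'white',s,c,plane(f,[c],120))
# glass: by depth in top: points higher than 70mm near glass
uv=np.array([(u,v) for v in range(215,250) for u in range(350,392)])
P=depthpts(a,uv); g=a['depth'][uv[:,1],uv[:,0]]>0
q=g&(P[:,2]>72)&(P[:,2]<90); print('topglass n',q.sum(),P[q].mean(0),P[q].min(0),P[q].max(0))
uv=np.array([(u,v) for v in range(270,325) for u in range(250,290)])
P=depthpts(b,uv); q=(P[:,2]>5)&(P[:,2]<95); print('side',q.sum(),P[q].mean(0),P[q].min(0),P[q].max(0))
q2=q&(P[:,2]>74); print(q2.sum(),P[q2].mean(0))
cv2.imwrite('pics/c.png',np.hstack([cv2.resize(a['pixels'][205:255,340:430,::-1],(400,222)),cv2.resize(b['pixels'][270:330,240:330,::-1],(400,222))]))
```

```text
t yel [239 160   6   5  12] [241.66666667 161.5       ] [241.66666667 161.5       ] 0 [[709.13029763  50.82699533  16.        ]] [[707.58954662  51.27987552  16.        ]]
t yel [248 161  14  13  39] [252.8974359  167.79487179] (255.22891235351562, 164.38275146484375) (12.786312103271484, 16.126911163330078) [[701.42632927  10.0668252   16.        ]] [[693.39090019  12.03844789  16.        ]]
t yel [281 161   9   5  12] [285.08333333 163.41666667] [285.08333333 163.41666667] 0 [[706.75291359 -79.01874995  16.        ]] [[708.01815711 -78.74886603  16.        ]]
t yel [299 160   5   4   9] [300.55555556 161.11111111] [300.55555556 161.11111111] 0 [[ 715.00747269 -125.09950354   16.        ]] [[ 713.85397285 -126.43997648   16.        ]]
t yel [222 164   7   5  10] [224.3 166.6] [224.3 166.6] 0 [[692.16184888 102.17394643  16.        ]] [[694.04608315 100.14964822  16.        ]]
t yel [231 165   8  12  25] [234.8  170.92] (235.58677673339844, 170.52113342285156) (6.246710300445557, 11.6460542678833) [[681.15400668  68.13278193  16.        ]] [[681.13019301  71.3731995   16.        ]]
t
[... 4835 characters left out ...]
45794393 185.8317757 ] [[486.61244933  -1.48806528 120.        ]]
s white [220 197  14   8  39] [226.51282051 200.82051282] [[482.78187964 -61.85830596 120.        ]]
s white [243 201  11  13  40] [248.325 207.825] [[ 526.15517867 -103.24029652  120.        ]]
s white [249 227   4   6  17] [250.47058824 229.64705882] [[ 507.41822904 -175.85146021  120.        ]]
topglass n 207 [ 506.13421501 -312.47913132   80.05252506] [ 484.18829639 -334.39679463   72.29883877] [ 528.55473521 -290.88018612   85.85572032]
side 806 [ 507.53045293 -319.01789652   54.28917353] [ 480.44545546 -412.06403832    5.14896009] [ 567.70679467 -260.75931569   83.01829901]
318 [ 502.60336067 -318.74038941   78.99849512]
```

View pics/c.png

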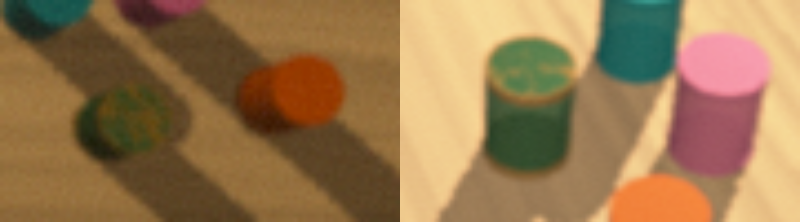

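Glass at about (506,-312), ring at about (611,8), lamp yaw about 15°. The close axis should lie along the lamp's y, so the tool yaw should be about 15.

Request:
{"api": "send_rows", "payload": {"motion": [[0.03,-0.08,0.05,0,0,-0.1,1],[0.08,-0.2,0.1,0,0,-0.25,1],[0.14,-0.35,0.18,0,0,-0.4,1],[0.2,-0.5,0.25,0,0,-0.6,1],[0.25,-0.65,0.3,0,0,-0.8,1],[0.3,-0.76,0.33,0,0,-0.95,1],[0.3,-0.84,0.33,0,0,-1,1],[0.3,-0.84,0.33,0,0,-1,1],[0.3,-0.84,0.33,0,0,-1,1]]}}

```text
time_s: 1.32
ee_pos: [400.8, 95.0, 379.7]
ee_rot: [179.9, 0.0, 93.9]
force: [-0.2, -0.2, -0.3]
gripper_width: 90.9
gripper_force: 0.0
```

Request:
{"api": "send_rows", "payload": {"motion": [[0.02,-0.05,0,0,0,-0.15,1],[0.05,-0.1,0,0,0,-0.3,1],[0.1,-0.15,0,0,0,-0.45,1],[0.12,-0.2,0,0,0,-0.6,1],[0.12,-0.2,0,0,0,-0.75,1],[0.12,-0.2,0,0,0,-0.9,1],[0.12,-0.2,0,0,0,-1,1],[0.12,-0.2,0,0,0,-1,1],[0.12,-0.2,0,0,0,-1,1]]}}

```text
time_s: 2.45
ee_pos: [459.9, -1.4, 378.7]
ee_rot: [-180.0, 0.0, 34.4]
force: [0.5, -0.1, -0.5]
gripper_width: 91.3
gripper_force: 0.0
```

Run:
```python
from h import *
f=grab('wrist'); cv2.imwrite('pics/w1.png',cv2.resize(f['pixels'][:,:,::-1],(768,576)))
s=env.state();print(s['time_s'],s['ee_pos'],s['ee_rot'],s['qpos'])
print(-np.array(f['R']).T@f['t'],f['R'])
X=[(611,8,16),(479,-33,120),(506,-312,80)];print(proj(f,X)*1.5)
```

```text
2.5 [459.95323752  -1.60167948 378.7850453 ] [-1.79983012e+02  1.21209237e-02  3.43456469e+01] [-1.63703546e+00  4.11607858e+00  8.46379483e+01  6.62684195e-03
  9.12657626e+01  5.40174647e+01]
[524.76841596  42.81630127 550.23738802] [[ 5.65039532e-01 -8.25063776e-01 -3.05007302e-04]
 [-7.91522357e-01 -5.42173170e-01  2.82029453e-01]
 [-2.32857652e-01 -1.59116370e-01 -9.59405699e-01]]
[[459.11616346  98.00329873]
 [424.9014631  241.8070403 ]
 [648.9173405  359.72414022]]
```

View pics/w1.png

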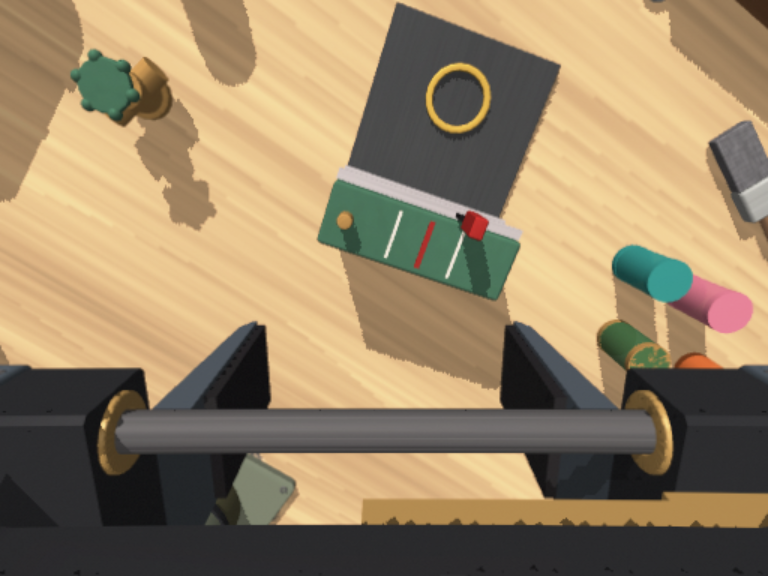

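The wrist picture shows the ring at (458,98), the red mark at (425,245), the plate's far corners at (397,3) and (559,66), and the lug top at (475,224). My estimates project right onto them.

Run:
```python
from h import *
f=grab('wrist'); h=cv2.cvtColor(f['pixels'],cv2.COLOR_RGB2HSV)
def m(lo,hi,box):
    k=cv2.inRange(h,lo,hi); x0,y0,x1,y1=[int(v/1.5) for v in box]; return np.argwhere(k[y0:y1,x0:x1])[:,::-1]+[x0,y0]
r=m((18,120,90),(35,255,255),(415,55,500,140)); P=plane(f,r,16)
(c,rad)=cv2.minEnclosingCircle(P[:,:2].astype(np.float32)); print('ring',len(r),c,rad,P.mean(0))
d=m((0,130,60),(8,255,255),(405,215,440,275)); M=plane(f,d,120); print('mark',len(M),M.mean(0))
v=cv2.fitLine(M[:,:2].astype(np.float32),2,0,.01,.01).ravel(); print('line yaw',np.degrees(np.arctan(v[1]/v[0])))
for b in((380,205,408,262),(440,225,470,280)):
    w=m((0,0,170),(180,70,255),b); W=plane(f,w,120); print('white',len(W),W.mean(0))
E=np.array(c)-M.mean(0)[:2]; print('yaw',np.degrees(np.arctan2(E[1],E[0])-np.arctan2(5,140)),np.hypot(*E))
q=np.array([(397,3),(559,66)])/1.5; C=plane(f,q,10); e=C[0]-C[1]; print('edge yaw',np.degrees(np.arctan2(e[1],e[0]))-90,np.hypot(*e[:2]))
```

```text
ring 633 (609.9041748046875, 9.308236122131348) 34.138912200927734 [610.51239132   8.94526988  16.        ]
mark 121 [476.56315253 -33.60705652 120.        ]
line yaw 15.607306
white 82 [468.12472125  -4.56837672 120.        ]
white 73 [483.17246193 -62.79940432 120.        ]
yaw 15.79516207183287 140.0769451546869
edge yaw 15.413055394332545 177.33313159216382
```

Request:
{"api": "send_rows", "payload": {"motion": [[0,-0.1,0,0,0,-0.1,1],[0,-0.2,0,0,0,-0.2,1],[0,-0.3,-0.02,0,0,-0.3,1],[-0.04,-0.4,-0.05,0,0,-0.32,1],[-0.08,-0.5,-0.08,0,0,-0.32,1],[-0.1,-0.6,-0.1,0,0,-0.32,1],[-0.1,-0.62,-0.1,0,0,-0.32,1],[-0.1,-0.62,-0.1,0,0,-0.32,1],[-0.1,-0.62,-0.1,0,0,-0.32,1]]}}

```text
time_s: 3.68
ee_pos: [410.5, -311.0, 329.5]
ee_rot: [180.0, -0.0, 15.1]
force: [-0.1, 0.2, -0.3]
gripper_width: 91.2
gripper_force: 0.0
```

Run:
```python
from h import *
f=grab('wrist'); cv2.imwrite('pics/w2.png',cv2.resize(f['pixels'][:,:,::-1],(768,576)))
s=env.state();print(s['time_s'],s['ee_pos'],s['ee_rot'],s['qpos'])
print(proj(f,[(506,-312,80),(506,-312,0)])*1.5)
```

```text
3.725 [ 410.55497311 -310.96517856  329.50503647] [ 1.79977485e+02 -4.30668744e-02  1.51413602e+01] [-3.84345802e+01  9.82288751e+00  8.47349243e+01  2.13539076e-02
  8.53985006e+01  3.64223631e+01]
[[414.77776369 133.56469101]
 [409.91484981 136.27468468]]
```

View pics/w2.png

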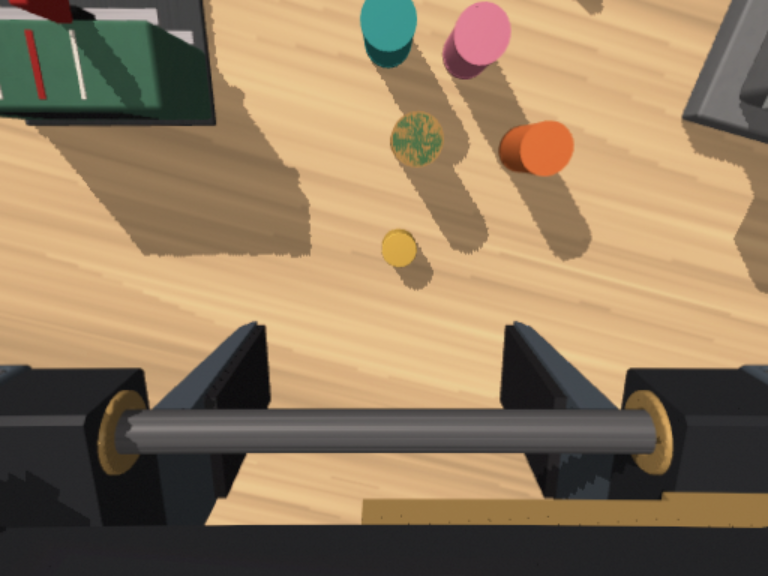

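The glass top shows as a circle at (416,139), about 5 px lower than predicted. Cap at (399,248); turquoise (388,20), pink (482,32) and orange (547,148) stand clear.

Run:
```python
from h import *
f=grab('wrist'); h=cv2.cvtColor(f['pixels'],cv2.COLOR_RGB2HSV)
# saturated brass/green pixels in disc: differ from wood: fit by hue>38 plus brass rim
k=(cv2.inRange(h,(14,115,40),(95,255,255)))
x0,y0,x1,y1=250,66,306,116
z=np.zeros_like(k); z[y0:y1,x0:x1]=k[y0:y1,x0:x1]; z=cv2.morphologyEx(z,cv2.MORPH_OPEN,np.ones((2,2)))
z=cv2.morphologyEx(z,cv2.MORPH_CLOSE,np.ones((5,5)))
cs=max(cv2.findContours(z,0,1)[0],key=cv2.contourArea)
e=cv2.fitEllipse(cs); print(e,e[0][0]*1.5,e[0][1]*1.5); print(plane(f,[e[0]],80),cv2.minEnclosingCircle(plane(f,cs.reshape(-1,2),80)[:,:2].astype(np.float32)))
```

```text
((278.5644226074219, 92.48113250732422), (34.402381896972656, 36.30707931518555), 22.615760803222656) 417.8466339111328 138.72169876098633
[[ 502.74600569 -315.58979879   80.        ]] ((501.3652648925781, -316.0874328613281), 23.171308517456055)
```

Request:
{"api": "send_rows", "payload": {"motion": [[0.06,-0.004,-0.03,0,0,0,1],[0.13,-0.008,-0.1,0,0,0,1],[0.186,-0.008,-0.2,0,0,0,1],[0.186,-0.008,-0.28,0,0,0,1],[0.186,-0.008,-0.36,0,0,0,1],[0.186,-0.008,-0.43,0,0,0,1],[0.186,-0.008,-0.49,0,0,0,1],[0.186,-0.008,-0.54,0,0,0,1],[0.186,-0.008,-0.57,0,0,0,1],[0.186,-0.008,-0.59,0,0,0,1],[0.186,-0.008,-0.6,0,0,0,1],[0.186,-0.008,-0.6,0,0,0,1]], "squeeze": 15}}

```text
time_s: 5.28
ee_pos: [503.3, -316.3, 29.3]
ee_rot: [180.0, -0.0, 15.0]
force: [0.9, -1.0, -0.3]
gripper_width: 91.1
gripper_force: 0.0
```

Request:
{"api": "send_rows", "payload": {"motion": [[0,0,0,0,0,0,0.5],[0,0,0,0,0,0,0.3],[0,0,0,0,0,0,0.2],[0,0,0,0,0,0,0.1],[0,0,0,0,0,0,0.03],[0,0,0,0,0,0,-0.05],[0,0,0,0,0,0,-0.1],[0,0,0,0,0,0,-0.3],[0,0,0,0,0,0,-1],[0,0,0,0,0,0,-1],[0,0,0,0,0,0,-1]], "squeeze": 15}}

```text
time_s: 6.65
ee_pos: [502.9, -316.2, 28.9]
ee_rot: [-180.0, 0.0, 15.0]
force: [-0.4, 1.8, 0.7]
gripper_width: 44.0
gripper_force: 15.0
```

Request:
{"api": "send_rows", "payload": {"motion": [[0,0,0.01,0,0,0,-1],[0,0,0.04,0,0,0,-1],[0,0,0.09,0,0,0,-1],[0,0,0.15,0,0,0,-1],[0,0,0.22,0,0,0,-1],[0,0,0.28,0,0,0,-1],[0,0,0.3,0,0,0,-1],[0,0,0.3,0,0,0,-1]]}}

```text
time_s: 7.65
ee_pos: [503.1, -316.3, 179.4]
ee_rot: [179.9, -0.0, 15.0]
force: [0.1, -0.5, -2.1]
gripper_width: 43.6
gripper_force: 15.0
```

Run:
```python
from h import *
f=grab('wrist'); g=grab('side')
s=env.state();print(s['ee_pos'],s['gripper_width'],s['gripper_force'],s['force'])
cv2.imwrite('pics/c2.png',np.hstack([cv2.resize(f['pixels'][:,:,::-1],(400,300)),cv2.resize(g['pixels'][150:350,200:400,::-1],(300,300))]))
```

```text
[ 502.30182123 -315.78720089  177.73131118] 43.64838214889065 14.99983862042427 [ 0.17424858 -0.7136396  -2.84923623]
```

View pics/c2.png

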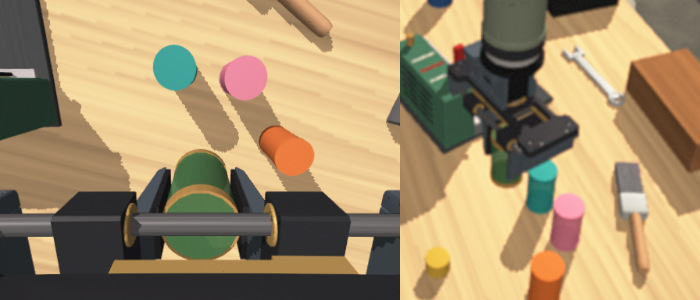

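Request:
{"api": "send_rows", "payload": {"motion": [[0.01,0.03,0,0,0,0,-1],[0.03,0.1,0,0,0,0,-1],[0.06,0.18,0,0,0,0,-1],[0.09,0.27,0,0,0,0,-1],[0.12,0.37,0,0,0,0,-1],[0.15,0.46,0,0,0,0,-1],[0.18,0.54,0,0,0,0,-1],[0.2,0.6,0,0,0,0,-1],[0.21,0.64,0,0,0,0,-1],[0.214,0.65,0,0,0,0,-1],[0.214,0.65,0,0,0,0,-1],[0.214,0.65,0,0,0,0,-1]]}}

```text
time_s: 9.25
ee_pos: [609.7, 7.8, 178.9]
ee_rot: [180.0, 0.0, 15.0]
force: [-0.8, 0.6, -2.3]
gripper_width: 44.0
gripper_force: 15.0
```

Run:
```python
from h import *
from scipy.optimize import least_squares
f=grab('wrist'); s=env.state(); print(s['ee_pos'],s['ee_rot'],s['gripper_force'])
uv=np.argwhere(f['depth']>0)[:,::-1]; P=depthpts(f,uv)-s['ee_pos']
h=cv2.cvtColor(f['pixels'],cv2.COLOR_RGB2HSV)[uv[:,1],uv[:,0]]
q=(np.hypot(P[:,0],P[:,1])<32)&(P[:,2]>-25)&(P[:,2]<45)&(h[:,0]>38)&(h[:,0]<90)&(h[:,1]>80)
A=P[q]; print(len(A),A.min(0),A.max(0))
for lo,hi in((-25,-5),(-5,15),(15,45),(-25,45)):
    B=A[(A[:,2]>lo)&(A[:,2]<hi)]
    if len(B)>30:
        r=least_squares(lambda c:np.hypot(B[:,0]-c[0],B[:,1]-c[1])-22,[0,0],loss='soft_l1'); print(lo,len(B),r.x,np.abs(r.fun).mean())
y=h; k=cv2.inRange(cv2.cvtColor(f['pixels'],cv2.COLOR_RGB2HSV),(18,120,90),(35,255,255))
cv2.imwrite('pics/w3.png',cv2.resize(f['pixels'][:,:,::-1],(768,576)))
```

```text
[609.75200215   7.75439739 178.99450424] [1.79980411e+02 1.60828440e-02 1.49492182e+01] 14.999797493219376
2668 [ -3.68472449 -21.2292535  -20.28674765] [22.10825035 21.45021867 42.39652041]
-25 411 [-0.69103483 -0.744631  ] 0.16745801336991512
-5 762 [-0.69165523 -0.72392004] 0.18118083544288852
15 1495 [-0.67781434 -0.71363955] 0.19073652090839135
-25 2668 [-0.68379963 -0.72144313] 0.1843798077125801
```

View pics/w3.png

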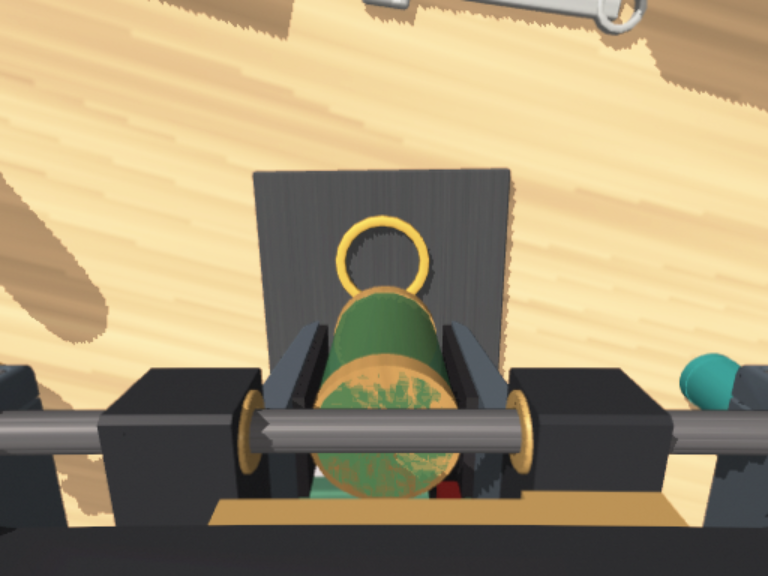

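The glass hangs straight, its axis within 1 mm of the TCP; the ring shows at (383,262), partly hidden. I'll refit the ring from this view.

Run:
```python
from h import *
from scipy.optimize import least_squares
f=grab('wrist'); k=cv2.inRange(cv2.cvtColor(f['pixels'],cv2.COLOR_RGB2HSV),(18,150,120),(32,255,255))
uv=np.argwhere(k[135:186,215:295])[:,::-1]+[215,135]; P=plane(f,uv,16)
r=least_squares(lambda c:np.hypot(P[:,0]-c[0],P[:,1]-c[1])-30.5,[610,8],loss='soft_l1'); print(len(P),r.x,np.abs(r.fun).mean(), env.state()['ee_pos'])
```

```text
679 [609.88682428   9.21797202] 1.7116186029660565 [609.80994453   7.82880316 179.07397528]
```

Request:
{"api": "send_rows", "payload": {"motion": [[0.002,0.004,-0.02,0,0,0,-1],[0.002,0.004,-0.06,0,0,0,-1],[0.002,0.004,-0.11,0,0,0,-1],[0.002,0.004,-0.16,0,0,0,-1],[0.002,0.004,-0.2,0,0,0,-1],[0.002,0.004,-0.23,0,0,0,-1],[0.002,0.004,-0.25,0,0,0,-1],[0.002,0.004,-0.26,0,0,0,-1],[0.002,0.004,-0.265,0,0,0,-1],[0.002,0.004,-0.27,0,0,0,-1],[0.002,0.004,-0.274,0,0,0,-1],[0.002,0.004,-0.274,0,0,0,-1]]}}

```text
time_s: 10.85
ee_pos: [611.0, 10.9, 42.0]
ee_rot: [180.0, -0.0, 15.0]
force: [-0.8, 1.2, -1.4]
gripper_width: 43.6
gripper_force: 15.0
```

Request:
{"api": "send_rows", "payload": {"motion": [[0,0,-0.001,0,0,0,-1],[0,0,-0.002,0,0,0,-1],[0,0,-0.003,0,0,0,-1],[0,0,-0.004,0,0,0,-1],[0,0,-0.004,0,0,0,-1]]}}

```text
time_s: 11.48
ee_pos: [611.0, 10.8, 39.9]
ee_rot: [180.0, 0.0, 15.0]
force: [0.3, -0.7, -2.6]
gripper_width: 43.8
gripper_force: 15.0
```

Request:
{"api": "send_rows", "payload": {"motion": [[0,0,-0.001,0,0,0,-1],[0,0,-0.002,0,0,0,-1],[0,0,-0.002,0,0,0,-1],[0,0,-0.002,0,0,0,-1]]}}

```text
time_s: 11.98
ee_pos: [611.0, 10.8, 39.0]
ee_rot: [180.0, -0.0, 15.0]
force: [0.4, 0.6, -1.9]
gripper_width: 43.5
gripper_force: 15.0
```

Run:
```python
from h import *
s=env.state(); print(s['force'],s['ee_pos'])
f=grab('wrist'); cv2.imwrite('pics/w4.png',cv2.resize(f['pixels'][:,:,::-1],(768,576)))
```

```text
[ 0.40151344  0.5551873  -1.88574428] [611.03164648  10.81981358  38.96331745]
```

View pics/w4.png

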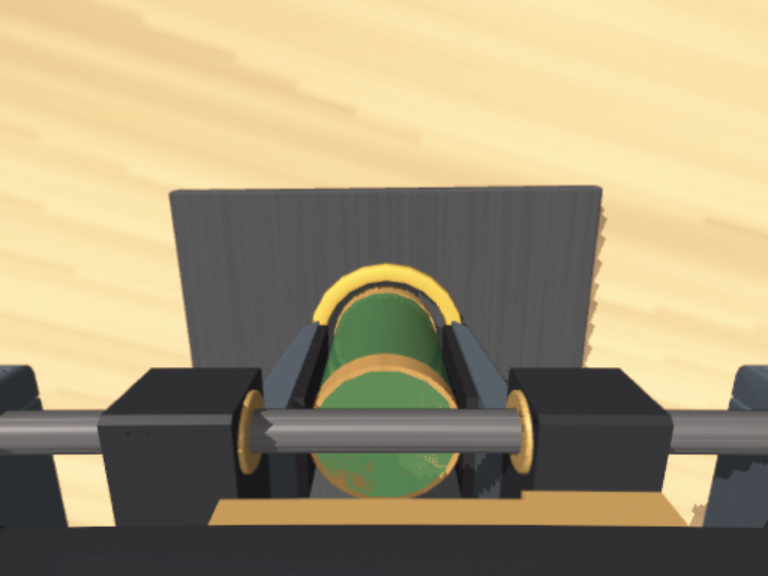

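The glass is inside the ring, with the ring's far edge at (385,268) and an even gap. I'll lower it until it touches.

Request:
{"api": "send_rows", "payload": {"motion": [[0,0,-0.001,0,0,0,-1],[0,0,-0.001,0,0,0,-1],[0,0,-0.002,0,0,0,-1],[0,0,-0.002,0,0,0,-1]]}}

```text
time_s: 12.52
ee_pos: [611.1, 10.8, 39.0]
ee_rot: [180.0, -0.0, 15.0]
force: [-2.3, 0.3, 5.7]
gripper_width: 43.9
gripper_force: 15.0
```

Request:
{"api": "send_rows", "payload": {"motion": [[0,0,0,0,0,0,0.0],[0,0,0,0,0,0,0.05],[0,0,0,0,0,0,0.1],[0,0,0,0,0,0,0.2],[0,0,0,0,0,0,0.35],[0,0,0,0,0,0,0.5],[0,0,0,0,0,0,0.5],[0,0,0,0,0,0,0.5]]}}

```text
time_s: 13.52
ee_pos: [611.0, 10.8, 38.0]
ee_rot: [180.0, -0.0, 15.0]
force: [1.0, -0.4, -0.4]
gripper_width: 68.7
gripper_force: 0.0
```

Request:
{"api": "send_rows", "payload": {"motion": [[0,0,0.01,0,0,0,0.5],[0,0,0.03,0,0,0,0.5],[0,0,0.07,0,0,0,0.5],[0,0,0.12,0,0,0,0.5],[0,0,0.18,0,0,0,0.5],[0,0,0.25,0,0,0,0.5],[0,0,0.32,0,0,0,0.5],[0,0,0.38,0,0,0,0.5],[-0.08,-0.02,0.4,0,0,0,0.5],[-0.16,-0.05,0.4,0,0,0,0.5],[-0.2,-0.1,0.4,0,0,0,0.5],[-0.24,-0.13,0.4,0,0,0,0.5],[-0.26,-0.13,0.4,0,0,0,0.5],[-0.26,-0.13,0.4,0,0,0,0.5]]}}

```text
time_s: 15.28
ee_pos: [480.9, -53.8, 238.6]
ee_rot: [180.0, -0.1, 15.0]
force: [0.5, -0.0, 0.6]
gripper_width: 68.4
gripper_force: 0.0
```

Run:
```python
from h import *
s=env.state(); print(s['time_s'],s['force'],s['ee_pos'],s['ee_rot'])
f=grab('wrist'); g=grab('side'); o=np.full((384,700,3),0,np.uint8)
cv2.imwrite('pics/w5.png',np.hstack([f['pixels'][:,:,::-1],cv2.resize(g['pixels'][140:270,170:330,::-1],(288,234)).repeat(1,0) if 0 else cv2.copyMakeBorder(cv2.resize(g['pixels'][150:270,190:310,::-1],(288,288)),0,96,0,0,0)]))
h=cv2.cvtColor(f['pixels'],cv2.COLOR_RGB2HSV); k=cv2.inRange(h,(0,130,60),(8,255,255))|cv2.inRange(h,(172,130,60),(180,255,255))
n,l,st,c=cv2.connectedComponentsWithStats(k)
for i in range(1,n):
    if st[i,4]>20: print(st[i],c[i],plane(f,[c[i]],120),plane(f,[c[i]],170))
uv=np.argwhere(k)[:,::-1]; P=depthpts(f,uv); q=(P[:,2]>162)&(P[:,2]<178); print('lug top',q.sum(),P[q].mean(0),P[q].min(0),P[q].max(0))
if q.sum()>5: print(cv2.minAreaRect(P[q][:,:2].astype(np.float32)))
```

```text
15.275 [ 0.53041935 -0.02308438  0.64455322] [480.94639036 -53.79899383 238.61461648] [ 1.79988351e+02 -7.61157523e-02  1.50235466e+01]
[259 141  16  30 444] [266.48423423 155.58783784] [[512.15671915 -55.58310586 120.        ]] [[519.83263119 -51.8586589  170.        ]]
[231 163   6  46 234] [233.58547009 185.43162393] [[476.66616785 -33.13530951 120.        ]] [[490.45542122 -33.27755484 170.        ]]
lug top 350 [517.98128419 -52.77058652 170.37725341] [508.03374427 -60.25913191 162.29270707] [527.02866046 -45.69017942 172.46477169]
((517.5120239257812, -52.95954895019531), (17.676563262939453, 10.821941375732422), 15.261526107788086)
```

View pics/w5.png

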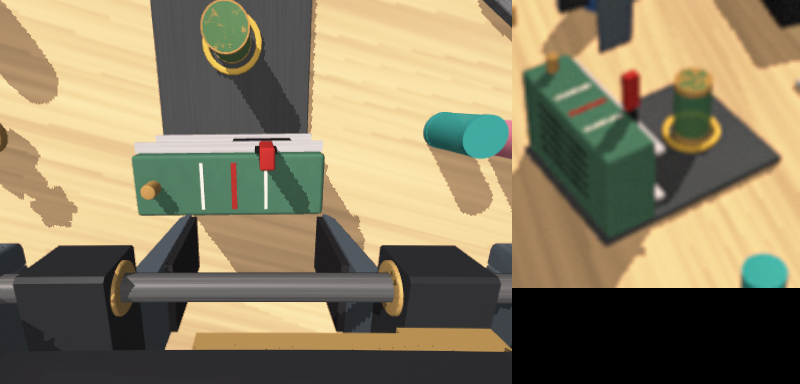

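The glass stands in the ring at (225,25). The lug top is at (266,155), giving (517.5,-53) as predicted. Next I pinch the lug.

Request:
{"api": "send_rows", "payload": {"motion": [[0.03,0.001,0,0,0,0.01,0.5],[0.073,0.002,-0.01,0,0,0.01,0.5],[0.073,0.002,-0.05,0,0,0.01,0.5],[0.073,0.002,-0.1,0,0,0.01,0.4],[0.073,0.002,-0.15,0,0,0.01,0.4],[0.073,0.002,-0.18,0,0,0.01,0.4],[0.073,0.002,-0.197,0,0,0.01,0.3],[0.073,0.002,-0.197,0,0,0.01,0.2],[0.073,0.002,-0.197,0,0,0.01,0.0],[0.073,0.002,-0.197,0,0,0.01,-0.2],[0.073,0.002,-0.197,0,0,0.01,-0.4],[0.073,0.002,-0.197,0,0,0.01,-0.55],[0.073,0.002,-0.197,0,0,0.01,-0.65],[0.073,0.002,-0.197,0,0,0.01,-0.72],[0.073,0.002,-0.197,0,0,0.01,-1],[0.073,0.002,-0.197,0,0,0.01,-1],[0.073,0.002,-0.197,0,0,0.01,-1]], "squeeze": 30}}

```text
time_s: 17.5
ee_pos: [517.3, -52.6, 139.5]
ee_rot: [-179.9, 0.0, 15.6]
force: [-0.6, 4.2, 1.0]
gripper_width: 11.9
gripper_force: 30.0
```

Request:
{"api": "send_rows", "payload": {"motion": [[-0.001,0.004,0,0,0,0,-1],[-0.003,0.01,0,0,0,0,-1],[-0.005,0.018,0,0,0,0,-1],[-0.008,0.027,0,0,0,0,-1],[-0.01,0.036,0,0,0,0,-1],[-0.012,0.044,0,0,0,0,-1],[-0.014,0.051,0,0,0,0,-1],[-0.015,0.055,0,0,0,0,-1],[-0.016,0.058,0,0,0,0,-1],[-0.016,0.058,0,0,0,0,-1],[-0.016,0.058,0,0,0,0,-1],[-0.016,0.058,0,0,0,0,-1]]}}

```text
time_s: 19.0
ee_pos: [509.7, -25.2, 139.5]
ee_rot: [179.9, 0.0, 15.7]
force: [1.3, -7.2, -0.9]
gripper_width: 12.1
gripper_force: 30.0
```

Run:
```python
from h import *
s=env.state(); print(s['time_s'],s['force'],s['ee_pos'],s['gripper_width'],s['gripper_force'])
f=grab('wrist'); g=grab('side')
h=cv2.cvtColor(f['pixels'],cv2.COLOR_RGB2HSV); k=cv2.inRange(h,(0,130,50),(8,255,255))|cv2.inRange(h,(172,130,50),(180,255,255))
uv=np.argwhere(k)[:,::-1]; P=depthpts(f,uv)
y=np.radians(15.6); ax=np.array([-np.sin(y),np.cos(y),0])
for nm,q in(('lug',(P[:,2]>135)&(P[:,2]<176)),('lugtop',(P[:,2]>166)&(P[:,2]<174)),('mark',abs(P[:,2]-120)<4)):
    if q.sum()>5:
        a=P[q]@ax; print(nm,q.sum(),P[q].mean(0),'along y: min/max/mid/median',a.min(),a.max(),(a.min()+a.max())/2,np.median(a))
print('tcp',s['ee_pos']@ax,'mark meas',np.array([476.6,-33.4,0])@ax,'lug start',np.array([517.5,-53,0])@ax)
cv2.imwrite('pics/w6.png',np.hstack([f['pixels'][:,:,::-1],cv2.copyMakeBorder(cv2.resize(g['pixels'][150:270,190:310,::-1],(288,288)),0,96,0,0,0)]))
```

```text
19.0 [ 1.28564329 -7.15976739 -0.88446129] [509.67157239 -25.17303496 139.47139022] 12.061064706392594 30.005485117435455
lug 1102 [515.33873835 -24.1584033  161.96925464] along y: min/max/mid/median -167.90222454495228 -155.78045139545813 -161.8413379702052 -162.02951589921798
lugtop 614 [513.25763693 -24.66597757 170.11484199] along y: min/max/mid/median -167.56054968691484 -156.0190263071236 -161.78978799701923 -161.55216849719682
mark 14 [455.75004134 -39.18554221 121.60611981] along y: min/max/mid/median -162.37328725125266 -158.23407229232785 -160.30367977179026 -160.29860484347785
tcp -161.30651278240887 mark meas -160.33681623627743 lug start -190.2136232086759
```

View pics/w6.png

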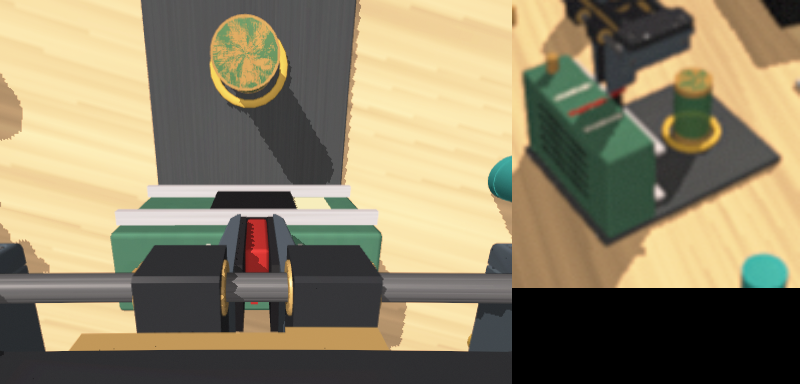

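The lug sits about 1.4 mm short of the mark, and the glass is upright in the ring at (245,60). One small correction.

Request:
{"api": "send_rows", "payload": {"motion": [[-0.0004,0.0015,0,0,0,0,-1],[-0.0008,0.003,0,0,0,0,-1],[-0.0008,0.003,0,0,0,0,-1],[-0.0008,0.003,0,0,0,0,-1],[-0.0008,0.003,0,0,0,0,-1],[-0.0008,0.003,0,0,0,0,-1]]}}

```text
time_s: 19.85
ee_pos: [509.3, -23.9, 139.5]
ee_rot: [179.8, 0.0, 15.7]
force: [0.7, -7.9, -1.3]
gripper_width: 11.5
gripper_force: 30.0
```

Run:
```python
from h import *
s=env.state(); f=grab('wrist'); h=cv2.cvtColor(f['pixels'],cv2.COLOR_RGB2HSV); k=cv2.inRange(h,(0,130,50),(8,255,255))|cv2.inRange(h,(172,130,50),(180,255,255))
uv=np.argwhere(k)[:,::-1]; P=depthpts(f,uv); y=np.radians(15.6); ax=np.array([-np.sin(y),np.cos(y),0])
q=(P[:,2]>135)&(P[:,2]<176); a=P[q]@ax; print((a.min()+a.max())/2,np.median(a),s['ee_pos']@ax,s['gripper_force'],s['force'])
q=abs(P[:,2]-120)<4; a=P[q]@ax; print(q.sum(),np.median(a))
```

```text
-160.52521705769567 -160.6740474527252 -159.959430071903 30.00698357820511 [ 0.68654409 -7.9147496  -1.32153237]
14 -160.34487063002493
```

Within 0.3 mm of the mark, with 7.9 N of spring force against the 8 N expected at half travel.

```bash
python3 -c "
from workcell import env
print(env.job_done())"
```

```text
the job is handed in; nothing more can be done
None
```

The glass is standing upright in the yellow ring, released. The shutter is held half open by its lug, within about 0.3 mm of the red mark. The job is handed in, but no pass or fail verdict came back.

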